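Make up a hand-specimen kit and a grain kit

ROBOT

A 6-joint arm with a two-finger parallel gripper is mounted at the origin on a cart in front of the work surface, level with it; the furniture and walls round the work are solid. World frame = base frame: x ahead of the robot, y to its left, z up, the work surface at z = 0. Lengths are in m, angles in rad, forces in N, time in s.
With the tool pointing down it reaches from about 0.325 to 0.775 m from the base axis. Payload 5.5 kg.
Tool frame: the origin (TCP) lies on the mounting face of the last link; the fingertips stand 182 mm ahead of it and the grasp point (between the pads) lies 163 mm ahead of it; z points along the fingers, y is the line along which they close (so a half turn about z gives the same grasp; the last joint's range is limited). The gripper opens to 88 mm and grips with 3 to 60 N. Pads are 20 mm wide; open, the fingers measure 115 mm over their backs; the gripper's body (75 mm by 178 mm) begins 61 mm behind the grasp point.
Start: joints at [-1.389, 0.091, 1.231, -0, 1.82, -0.057], TCP at [0.142, -0.583, 0.405] pointing down, gripper open.
Joint ranges: [-2.87, 2.87], [-0.86, 2.18], [0.17, 2.46], [-1.51, 4.65], [0.06, 2.69], [-2.65, 2.65]. Speed limits (rad/s): [2.57, 2.57, 3.01, 3.14, 3.14, 3.14].

INTERFACE

Orientations are given as a unit quaternion [w, x, y, z].
In Python, from cell import robot gives the robot as it stands. The module is installed in compiled form; this text tells all that it offers.
- The arm moves only by the shell command python3 -m crank 'ROWS' [FORCE]. ROWS is JSON, a list of rows, each an object with "translation": the shift along the world's x, y, z in units of 0.08 m (1.0 is 0.08 m), a list of three; "turn": the turn, a rotation vector about the world's x, y, z in units of 60 degrees (1.0 is 60 degrees), a list of three; "hand": the opening, from -1 (shut) to 1 (fully open). In form: [{"translation": [dx, dy, dz], "turn": [ax, ay, az], "hand": hand}, ...]. A call has 1 to 10 rows; each row is the pose to reach, as a shift and turn from the pose commanded when the call began; what a row does not reach only later rows make up. A row lasts 1/10 s, in which the tool goes at most 50 mm and 8.59 degrees, less where a joint would pass 70% of its speed; a pose out of reach is approached as far as the arm can. A call with a number of a shift or a turn outside -1 to 1 is refused whole. A call with a gripper value outside its range is refused whole. The fingers move at their own pace and stop on an object; FORCE is the grip in N (left out, the last holds). Time passes only in rows, so rows that repeat a pose let the fingers close. It gives the time, the measured TCP pose, the force, the opening and the grip force at its end, in the units of the state.
- robot.read_state(): the state, without advancing time (a new reading comes with each control period).
- robot.capture(name): name is "scene" or "side" or "wrist"; returns (picture, depth): 384x512x3 uint8, red, green, blue; 384x512 float32, m along the optical axis (not along the pixel's ray), 0 where there is no reading.
- robot.calibration(name): a dict with "intrinsics" (3x3 intrinsics, pixels), "D" ([k1, k2, p1, p2, k3] as OpenCV has them; the pictures are not rectified), "origin" and "attitude" of the camera in the world. Camera axes: x right, y up, looking along -z (the intrinsics and any distortion apply to the point x, -y, -z); pixel columns grow to the right and rows downward; lengths in m; the calibration is good to about 2 mm. A picture is of the moment at which its call begins: read the wrist's pose just before it. calibration takes no time and is no camera call; for the wrist camera it gives the pose at the moment of the call.
- robot.sign_off(): hands the job in; it is judged then, once.
The state is a dict: "clock": time; "joint_positions": joint angles; "joint_vel": joint speeds; "tau": joint torques, N m; "tcp_pos": TCP position; "tool_rot": TCP orientation; "wrist_force": force on the tool from outside, world axes, zero at the start; "moment": the same for the moment, N m; "gripper_width": opening from 0.0 (shut) to 1.0 (fully open); "gripper_force": force on a finger pad.
Only numpy, scipy, OpenCV 4.12 (cv2) and the standard library are available. Lean on these libraries where they do the work, as an engineer would, in place of code of your own. Each camera call takes 0.05 s, during which the arm holds its last target. There are 200 camera calls.

TASK

Make up the two class kits in their foam-lined trays. The specimen kit, in the long tray with two cut-outs, gets the rock and the largest jar; the grain kit, in the squarish tray with three cut-outs, gets the round metal tin, the smallest jar and the vial. Seat every thing down in the cut-out made for it, tin, jars and vial standing upright; do not drop the glass, and leave the middle-sized jar where it stands.

Things in the scene. Friction and masses are not known exactly. Their poses are not given: they have to be found in the camera images.
- specimen_tray: Long specimen-kit tray, 84 (x) by 160 (y) mm. Fixed, plywood, grey foam flush with its rim, 25 mm high; loops 9 mm proud of its y ends. Origin: centre of underside. Cut-outs at (x, y) mm: round for the largest jar, 62 mm across at (0, +38) mm, 20 mm deep (floor at z 5); oblong for the rock, 44 (x) by 70 (y) mm at (0, -34), 5 mm deep (floor at z 20).
- grain_tray: Squarish grain tray, 110 (x) by 144 (y) mm. Fixed, plywood, grey foam flush with its rim, 25 mm high; loops 9 mm proud of its y ends. Origin: centre of underside. Cut-outs at (x, y) mm: round for the tin, 70 across at (0, -26), 10 deep (floor at z 15); round for the smallest jar, 46 mm across at (+21, +38), and for the vial, 36 mm at (-26, +38), both 20 deep (floor at z 5).
- rock: Flat dark-grey hand specimen of rock, 32 (x) by 57 (y) by 20 (z) mm, lying flat, 0.1 kg; irregular, its sides steep up to 12 mm. Origin: centre of its underside; y along its length, so grip it across x. It may lie either way round in its cut-out.
- tin: Round bare-aluminium sample tin with its lid on, 58 mm diameter, 38 mm tall, standing flat. Origin: centre of its underside, z up. (Tall furniture round the work: glass tank at x over 0.70 m, carton at x over 0.56 with y over 0.31, foam box at x over 0.60 with y under -0.30.)
- large_jar: The largest of the three glass sample jars: round, 48 mm diameter, 70 mm tall with its red screw lid, sand-coloured filling, standing upright. Origin: centre of its underside, z up.
- small_jar: The smallest of the three glass sample jars: round, 34 mm diameter, 50 mm tall with its white screw lid, grey filling, standing upright. Origin: centre of its underside, z up.
- vial: Slim glass sample vial: round, 22 mm diameter, 50 mm tall with its white cap, sand-coloured filling, standing upright. Origin: centre of its underside, z up.
- middle_jar: The middle-sized glass sample jar, not part of either kit: round, 42 mm diameter, 62 mm tall with its black screw lid, standing upright. All things and trays stand on a green cutting mat whose top is 5.5 mm above z = 0. Origin: centre of its underside.

How it is judged:
At the end, for the whole second after the job is handed in: All five at rest, let go, in their own cut-outs: within 9 mm (rock 10 mm) of its centre in tray x and y, underside within 4 mm of its floor; rock flat within 0.2, lengthwise within 0.35 rad; the rest upright within 0.12 rad. Middle jar upright, moved under 30 mm (x of rock in the frame of specimen_tray between -0.01 and 0.01 m and y of rock in the frame of specimen_tray between -0.044 and -0.024 m and z of rock in the frame of specimen_tray between 0.016 and 0.024 m and angle between the y axis of rock and the y axis of specimen_tray, either way round below 0.35 rad and angle between rock's own z axis and vertical below 0.2 rad and linear speed of each of rock, large_jar, tin, small_jar, vial below 0.02 m/s and contact force between each of rock, large_jar, tin, small_jar, vial and the fingers below 0.05 N and x of large_jar in the frame of specimen_tray between -0.009 and 0.009 m and y of large_jar in the frame of specimen_tray between 0.029 and 0.047 m and z of large_jar in the frame of specimen_tray between 0.001 and 0.009 m and angle between each of large_jar, tin, small_jar, vial, middle_jar's own z axis and vertical below 0.12 rad and x of tin in the frame of grain_tray between -0.009 and 0.009 m and y of tin in the frame of grain_tray between -0.035 and -0.017 m and z of tin in the frame of grain_tray between 0.011 and 0.019 m and x of small_jar in the frame of grain_tray between 0.012 and 0.03 m and y of small_jar in the frame of grain_tray between 0.029 and 0.047 m and z of small_jar in the frame of grain_tray between 0.001 and 0.009 m and x of vial in the frame of grain_tray between -0.035 and -0.017 m and y of vial in the frame of grain_tray between 0.029 and 0.047 m and z of vial in the frame of grain_tray between 0.001 and 0.009 m and distance of middle_jar from where it was at the start of the episode below 0.03 m); the robot touches nothing.
It fails at once if a glass jar or the vial of the kits falls freely (touching nothing) faster than 0.7 m/s, as from over 25 mm ((contact force between large_jar and anything else below 0.02 N and linear speed of large_jar above 0.7 m/s) or (contact force between small_jar and anything else below 0.02 N and linear speed of small_jar above 0.7 m/s) or (contact force between vial and anything else below 0.02 N and linear speed of vial above 0.7 m/s)).
It fails at once if the middle-sized jar is knocked over or pushed more than 30 mm (distance of middle_jar from where it was at the start of the episode above 0.03 m or angle between middle_jar's own z axis and vertical above 0.5 rad).
It also fails if it takes over 120 s, if anything falls off the work surface, if the arm or the gripper's body presses on something with over 40 N, if the wrist force passes 120 N, or if a joint passes its speed limit or range.

## Working session

There is one attempt and no reset: what is moved stays moved. The work goes in short steps, Python scripts to look and compute and a shell command to move; the robot and the scene stay as the last step left them, time stands still between calls to the robot, and variables do not carry over. Pictures are saved under pics/ and viewed, at most 14 in all, crops included, and the job is handed in when it is done.

```bash
mkdir -p pics
cat > h.py <<'E'
import numpy as np, cv2
from cell import robot
from scipy.spatial.transform import Rotation as R
def att(c):
    a=np.array(c["attitude"],float)
    return a if a.shape==(3,3) else R.from_quat(a[[1,2,3,0]]).as_matrix()
def grab(n,f=None):
    c=robot.calibration(n); p,d=robot.capture(n)
    if f: cv2.imwrite(f,p[:,:,::-1])
    return p,d,c
def rays(c,uv):
    q=cv2.undistortPoints(np.array(uv,float).reshape(-1,1,2),np.array(c["intrinsics"],float),np.array(c["D"],float)).reshape(-1,2)
    return np.c_[q[:,0],-q[:,1],-np.ones(len(q))]@att(c).T
def onplane(c,uv,z):
    r=rays(c,uv);o=np.array(c["origin"]);return o+r*((z-o[2])/r[:,2])[:,None]
def cloud(c,d):
    v,u=np.nonzero(d>0);r=rays(c,np.c_[u,v]);P=np.full(d.shape+(3,),np.nan)
    P[v,u]=np.array(c["origin"])+r*d[v,u][:,None];return P
E
python3 - <<'E'
from h import *
print(robot.read_state())
a=[]
for n in("scene","side","wrist"):
    p,d,c=grab(n); print(n,c["origin"],np.array(c["attitude"]).round(3).tolist(),np.array(c["intrinsics"]).round(1).tolist(),c["D"]); np.savez(n+"0.npz",p=p,d=d); a.append(p)
cv2.imwrite("pics/a.png",cv2.resize(a[0],(800,600))[:,:,::-1]);cv2.imwrite("pics/b.png",cv2.resize(a[1],(800,600))[:,:,::-1])
cv2.imwrite("pics/c.png",a[2][:,:,::-1])
E
```

```text
{'clock': 0.0, 'joint_positions': array([-1.38866019e+00,  9.18490751e-02,  1.23186546e+00,  8.67352395e-08,
        1.81978861e+00, -5.66864514e-02]), 'joint_vel': array([-5.68960288e-04, -5.71314206e-04, -1.12532417e-03,  1.10167936e-05,
       -6.87339491e-04,  2.20075882e-04]), 'tau': array([-1.48597474e-04, -4.46445501e+01, -4.06443000e+01,  6.98343990e-02,
        2.90608860e-02, -1.44412920e-04]), 'tcp_pos': array([ 0.14195181, -0.58302498,  0.40352393]), 'tool_rot': array([-9.53372698e-04,  9.92878485e-01,  1.19127670e-01, -5.98365789e-05]), 'wrist_force': array([ 0.03773983, -0.34138443,  0.53901262]), 'moment': array([0.03495439, 0.02975141, 0.00321988]), 'gripper_force': 0.0, 'gripper_width': 1.0021518281796296}
scene [-0.18641767  0.50111636  0.77544894] [-0.412, -0.177, 0.371, 0.813] [[358.3, 0.0, 257.6], [0.0, 358.3, 192.9], [0.0, 0.0, 1.0]] [-0.10806176  0.          0.          0.          0.        ]
side [0.06254065 0.70833552 0.65515582] [-0.24, -0.111, 0.435, 0.861] [[420.4, 0.0, 252.6], [0.0, 420.4, 197.8], [0.0, 0.0, 1.0]] [-0.0875131  0.         0.         0.         0.       ]
wrist [ 0.22062791 -0.56423895  0.38478055] [0.778, -0.115, 0.091, -0.611] [[278.4, 0.0, 254.8], [0.0, 278.4, 192.6], [0.0, 0.0, 1.0]] [-0.0651736  0.         0.         0.         0.       ]
```

View pics/a.png

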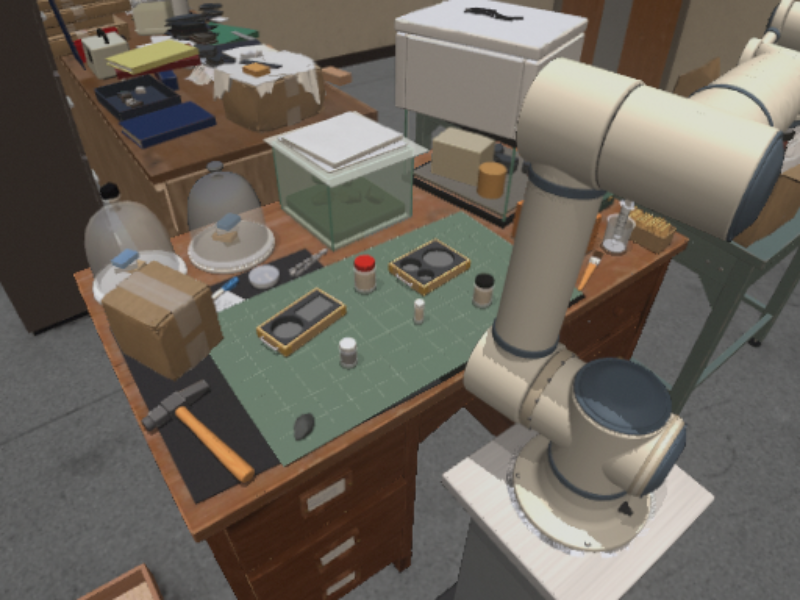

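View pics/b.png

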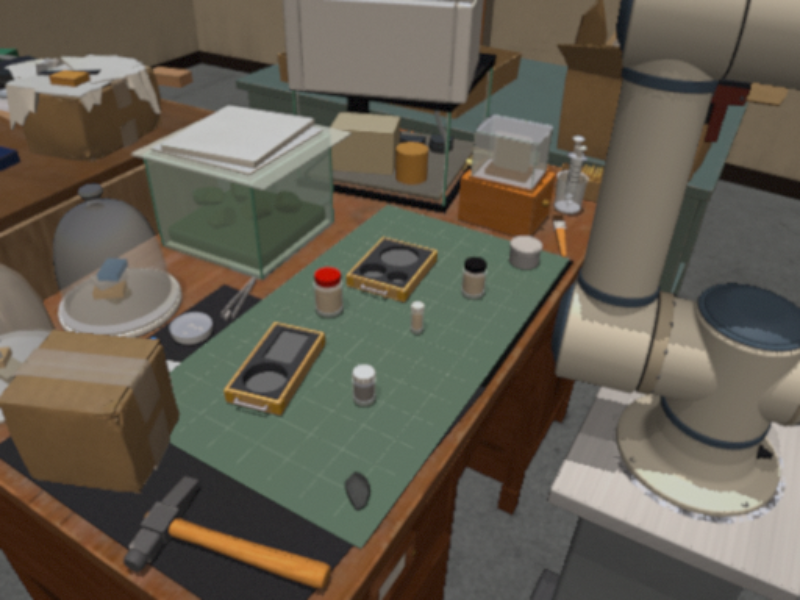

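The scene view shows the rock at about (305,425), small jar (348,350), vial (419,310), large jar (364,273), specimen tray (302,320) and grain tray (429,265). The side view shows the tin at (525,252) and the middle jar at (474,277).

```bash
cat > m.py <<'E'
from h import *
# pixel (800x600) windows of each thing in scene / side
for n in("scene","side"):
    f=np.load(n+"0.npz");p,d=f["p"],f["d"];c=robot.calibration(n);P=cloud(c,d)
    Z=P[...,2];m=(Z>0.012)&(Z<0.12)&(P[...,0]>0.25)&(P[...,0]<0.69)&(P[...,1]>-0.40)&(P[...,1]<0.42)&(np.hypot(P[...,0],P[...,1])>.3)
    mat=(P[...,0]>0.3)&(P[...,0]<0.65)&(abs(P[...,1])<0.2)&(p[...,1]>p[...,0].astype(int)+15);print(n,"mat z",np.nanmedian(Z[mat]))
    k,L,S,_=cv2.connectedComponentsWithStats(m.astype(np.uint8))
    for i in range(1,k):
        if S[i,4]<25:continue
        q=P[L==i];zt=np.percentile(q[:,2],97);t=q[q[:,2]>zt-0.006]
        r=cv2.minAreaRect((t[:,:2]*1000).astype(np.float32))
        print(n,S[i,4],"px",(S[i,:2]+S[i,2:4]/2)*1.5625,"zmax%.4f"%zt,"top mean",t.mean(0).round(4),"rect",[np.round(x,1) for x in r],"rgb",np.median(p[L==i],0))
E
python3 m.py
```

```text
scene mat z 0.007133219744025088
scene 67 px [485.15625 213.28125] zmax0.0217 top mean [ 0.648  -0.3925  0.0187] rect [array([ 641.2, -392.3]), array([97.9, 18.9]), np.float64(4.1)] rgb [30. 29. 28.]
scene 59 px [517.1875 218.75  ] zmax0.0958 top mean [ 0.5405 -0.3946  0.0946] rect [array([ 540.4, -395.6]), array([ 5.2, 19.3]), np.float64(77.1)] rgb [96. 64. 41.]
scene 1047 px [429.6875 265.625 ] zmax0.0346 top mean [ 0.5514 -0.1399  0.0323] rect [array([ 555.2, -143.9]), array([112.6, 148.2]), np.float64(5.5)] rgb [106.  87.  73.]
scene 319 px [364.84375 273.4375 ] zmax0.0788 top mean [0.5881 0.0063 0.077 ] rect [array([589.5,   6. ]), array([40.9, 42.4]), np.float64(68.9)] rgb [124. 103.  88.]
scene 253 px [483.59375 288.28125] zmax0.0712 top mean [ 0.408  -0.1635  0.0693] rect [array([ 409. , -165.3]), array([35. , 36.6]), np.float64(87.5)] rgb [105. 100.  85.]
scene 1217 px [301.5625  321.09375] zmax0.0340 top mean [0.5629 0.1701 0.0313] rect [array([563.9, 170.8]), array([ 87.4, 160.5]), np.float64(12.5)] rgb [106.  91.  78.]
scene 981 px [194.53125 335.9375 ] zmax0.1166 top mea
[... 2463 characters left out ...]
109.4]), np.float64(23.7)] rgb [64. 50. 34.]
side 355 px [364.0625  383.59375] zmax0.0573 top mean [0.4275 0.1549 0.0556] rect [array([427.9, 153.8]), array([29.9, 29.5]), np.float64(88.2)] rgb [108. 110. 104.]
side 255 px [357.03125 489.84375] zmax0.0246 top mean [0.3463 0.2987 0.0216] rect [array([346.3, 297.8]), array([24.7, 35.9]), np.float64(54.7)] rgb [71. 72. 70.]
side 153 px [186.71875 489.0625 ] zmax0.0261 top mean [0.5175 0.409  0.0235] rect [array([518.4, 407. ]), array([21.8, 25.9]), np.float64(1.3)] rgb [83. 79. 78.]
side 261 px [298.4375  566.40625] zmax0.0271 top mean [0.3331 0.4137 0.0245] rect [array([345.7, 411.3]), array([76.8, 17.3]), np.float64(0.1)] rgb [187. 122.  55.]
```

View pics/c.png

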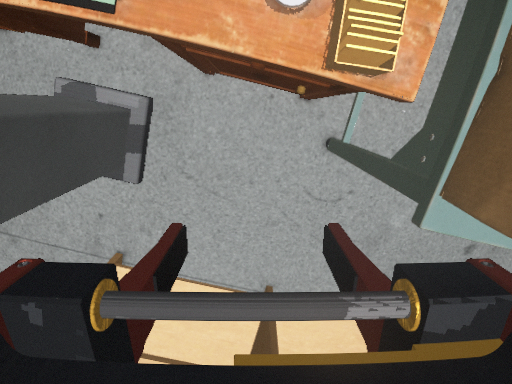

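Both depth views agree to about 5 mm, and the heights match the sizes given. I'll move over the mat to refine the measurements with the wrist camera.

```bash
python3 -m crank '[{"translation":[0.55,1,0],"turn":[0,0,0],"hand":1},{"translation":[0.55,1,0],"turn":[0,0,0],"hand":1},{"translation":[0.55,1,0],"turn":[0,0,0],"hand":1}]' 20
python3 -m crank '[{"translation":[0.55,1,0],"turn":[0,0,0],"hand":1},{"translation":[0.55,1,0],"turn":[0,0,0],"hand":1}]'
python3 -m crank '[{"translation":[0.55,1,0],"turn":[0,0,0],"hand":1},{"translation":[0.55,1,0],"turn":[0,0,0],"hand":1}]'
```

```text
clock: 0.45
tcp_pos: [0.1877, -0.5002, 0.4048]
tool_rot: [-0.0, 0.993, 0.121, 0.001]
wrist_force: [-0.2, -0.9, -0.2]
gripper_width: 0.996
gripper_force: 0.0
clock: 0.65
tcp_pos: [0.2301, -0.4223, 0.4038]
tool_rot: [-0.001, 0.993, 0.118, -0.0]
wrist_force: [1.2, -0.3, 0.7]
gripper_width: 0.997
gripper_force: 0.0
clock: 0.85
tcp_pos: [0.2744, -0.3416, 0.4045]
tool_rot: [0.0, 0.993, 0.119, 0.0]
wrist_force: [0.1, -0.2, -0.2]
gripper_width: 1.001
gripper_force: 0.0
```

```bash
python3 -m crank '[{"translation":[0.55,1,0],"turn":[0,0,0],"hand":1},{"translation":[0.55,1,0],"turn":[0,0,0],"hand":1}]'|sed -n 2p
python3 -m crank '[{"translation":[0.55,1,0],"turn":[0,0,0],"hand":1},{"translation":[0.55,1,0],"turn":[0,0,0],"hand":1}]'|sed -n 2p
python3 -m crank '[{"translation":[0.5,1,0.2],"turn":[0,0,0],"hand":1},{"translation":[0.5,1,0.2],"turn":[0,0,0],"hand":1}]'|sed -n 2p
python3 -m crank '[{"translation":[0.5,1,0.2],"turn":[0,0,0],"hand":1},{"translation":[0.5,1,0.2],"turn":[0,0,0],"hand":1},{"translation":[0.5,1,0.2],"turn":[0,0,0],"hand":1},{"translation":[0.5,1,0.2],"turn":[0,0,0],"hand":1}]'
cat > s.py <<'E'
import sys
from h import *
s=robot.read_state();p,d,c=grab("wrist",sys.argv[1]);P=cloud(c,d)
np.savez("w.npz",p=p,d=d);print(s["joint_positions"].round(2),c["origin"])
Z=P[...,2]
mat=(Z<0.02)&(Z>-0.01)&(p[...,1]>p[...,0].astype(int)+15);print("mat",np.nanmedian(Z[mat]))
m=(Z>0.012)&(Z<0.12)&(P[...,0]>0.25)&(P[...,0]<0.69)&(P[...,1]>-0.40)&(P[...,1]<0.42)
k,L,S,_=cv2.connectedComponentsWithStats(m.astype(np.uint8))
for i in range(1,k):
    if S[i,4]<60:continue
    q=P[L==i];zt=np.percentile(q[:,2],95);t=q[q[:,2]>zt-0.006]
    r=cv2.minAreaRect((t[:,:2]*1000).astype(np.float32));ra=cv2.minAreaRect((q[:,:2]*1000).astype(np.float32))
    print(S[i,4],(S[i,:2]+S[i,2:4]/2),"z%.4f"%zt,"rect",[np.round(x,1) for x in r],"all",[np.round(x,1) for x in ra],np.median(p[L==i],0))
E
python3 s.py pics/w1.png
```

```text
tcp_pos: [0.3184, -0.2614, 0.4047]
tcp_pos: [0.3625, -0.1813, 0.4047]
tcp_pos: [0.4025, -0.1012, 0.4208]
clock: 1.85
tcp_pos: [0.4423, -0.0227, 0.4364]
tool_rot: [0.0, 0.993, 0.12, -0.0]
wrist_force: [-1.0, -0.5, 0.1]
gripper_width: 1.004
gripper_force: 0.0
[-0.13 -0.32  1.56 -0.    1.91  1.2 ] [ 0.52095474 -0.00379607  0.41745125]
mat 0.0065608868501988715
8201 [135.  42.] z0.0326 rect [array([566.2, 170.9]), array([ 85. , 162.1]), np.float64(13.3)] all [array([565.8, 171.3]), array([ 85.6, 178.9]), np.float64(13.5)] [141. 132. 116.]
1581 [262.5  48. ] z0.0779 rect [array([592. ,   4.1]), array([43.1, 41.9]), np.float64(13.6)] all [array([590.5,   4.3]), array([45.5, 47.1]), np.float64(3.0)] [246.  59.  46.]
8638 [360.  105.5] z0.0328 rect [array([ 557. , -142.4]), array([112. , 145.5]), np.float64(5.7)] all [array([ 557.6, -142.8]), array([112., 162.]), np.float64(5.2)] [117. 117. 114.]
768 [132. 149.] z0.0574 rect [array([430.2, 149.5]), array([30.5, 29.4]), np.float64(62.5)] all [array([430.2, 148.4]), array([31.8, 32.9]), np.float64(81.3)] [196.5 210.5 206. ]
3057 [488.  212.5] 
[... 170 characters left out ...]
.  168.5] z0.0575 rect [array([443. , -22.1]), array([20. , 18.8]), np.float64(55.2)] all [array([443.6, -22. ]), array([20.6, 20.1]), np.float64(60.1)] [199. 191. 177.]
462 [ 44. 177.] z0.0250 rect [array([351.9, 290.4]), array([25.4, 35.1]), np.float64(43.8)] all [array([348.5, 290.4]), array([35.8, 43. ]), np.float64(0.4)] [84. 86. 84.]
1007 [345. 213.] z0.0695 rect [array([ 412.6, -165.8]), array([36.2, 34.2]), np.float64(57.8)] all [array([ 413.2, -163.4]), array([38.7, 39.1]), np.float64(82.3)] [40. 44. 40.]
1145 [418. 247.] z0.0456 rect [array([ 381.2, -305.3]), array([40.9, 58.5]), np.float64(14.2)] all [array([ 379.8, -305. ]), array([43.7, 58.8]), np.float64(21.2)] [242. 240. 235.]
```

View pics/w1.png

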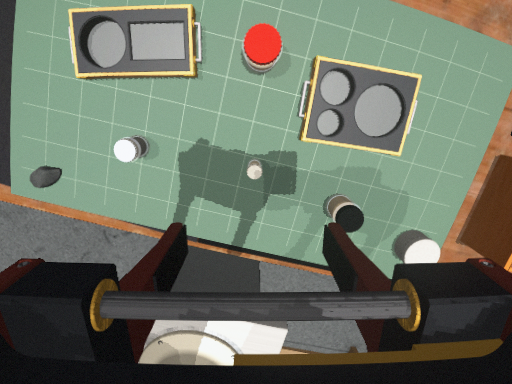

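The wrist view shows:
- **Specimen tray:** at (135,42), round hole on the left (+y).
- **Grain tray:** at (360,105), tin hole on the right, vial hole at (328,122).
- **Vial:** at (254,168), under the gripper.

I'll pick the vial first.

```bash
python3 -m crank '[{"translation":[0,0,-0.5],"turn":[0,0,-0.145],"hand":1},{"translation":[0,0,-1],"turn":[0,0,-0.145],"hand":1}]'|sed -n 2p
python3 -m crank '[{"translation":[0,0,-0.5],"turn":[0,0,0],"hand":0.4},{"translation":[0,0,-0.85],"turn":[0,0,0],"hand":0.4},{"translation":[0,0,-0.85],"turn":[0,0,0],"hand":0.4},{"translation":[0,0,-0.85],"turn":[0,0,0],"hand":0.4}]'
python3 s.py pics/w2.png
```

```text
tcp_pos: [0.4417, -0.0246, 0.3567]
clock: 2.5
tcp_pos: [0.4417, -0.0242, 0.2891]
tool_rot: [0.0, 0.999, 0.042, -0.0]
wrist_force: [-0.6, -0.2, 0.6]
gripper_width: 0.71
gripper_force: 0.0
[-0.13 -0.34  1.83 -0.    1.65  1.35] [ 0.52235492 -0.01758751  0.2702582 ]
mat 0.0065182677635115815
11503 [71.5 52.5] z0.0323 rect [array([565.3, 153.3]), array([ 77.2, 128.9]), np.float64(12.1)] all [array([565.2, 156.6]), array([ 77.1, 150.4]), np.float64(13.1)] [153. 154. 131.]
2842 [230.5  26.5] z0.0775 rect [array([578.5,   4.3]), array([16.8, 41.1]), np.float64(4.4)] all [array([579.9,   4. ]), array([24.6, 47.8]), np.float64(5.1)] [200.  56.  44.]
22728 [404.   76.5] z0.0327 rect [array([ 557.2, -142.6]), array([111.9, 147.1]), np.float64(5.8)] all [array([ 557.3, -143. ]), array([111.9, 163.1]), np.float64(5.8)] [114. 112. 109.]
2079 [ 64.  200.5] z0.0570 rect [array([429.9, 149.9]), array([30.4, 30.9]), np.float64(79.9)] all [array([430.7, 148.6]), array([32.4, 33.1]), np.float64(74.4)] [152. 154. 152.]
794 [252.5 203. ] z0.0573 rect [array([442.5, -22.4]), array([19.9, 20.1]), np.float64(72.8)] all [array([443., -22.]), array([21.2, 20.9]), np.float64(72.8)] [176.  172.  162.5]
2333 [403. 241.] z0.0691 rect [array([ 419.1, -163.6]), array([22.1, 38.8]), np.float64(3.9)] all [array([ 416.5, -161.6]), array([30.8, 41.2]), np.float64(23.7)] [101.  94.  78.]
209 [198.5 242. ] z0.1196 rect [array([442. ,   7.6]), array([22.8,  7.2]), np.float64(28.2)] all [array([441.9,   7.6]), array([23. ,  7.2]), np.float64(27.9)] [49. 29. 25.]
226 [312.5 242. ] z0.1194 rect [array([447.2, -56.2]), array([ 7.5, 23.3]), np.float64(73.6)] all [array([447.5, -56.3]), array([ 8.1, 23.6]), np.float64(72.4)] [46.5 35.  30. ]
320 [499.5 262. ] z0.0398 rect [array([ 395.4, -289.4]), array([ 3.4, 10. ]), np.float64(44.7)] all [array([ 398.2, -298.7]), array([ 5.7, 28.9]), np.float64(18.5)] [86. 85. 80.]
```

View pics/w2.png

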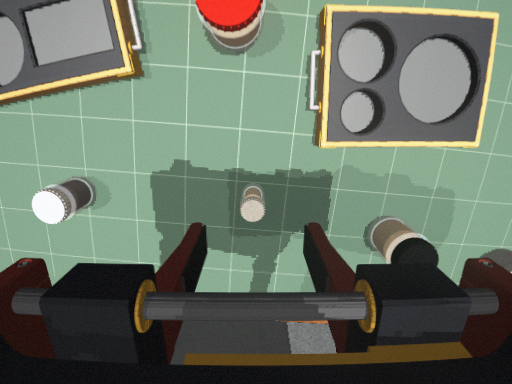

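The vial is at (252,203), centred between the fingers. The full grain tray is in view at (404,76). Descending to grasp.

```bash
python3 -m crank '[{"translation":[0.02,0.02,-0.5],"turn":[0,0,0],"hand":0.3},{"translation":[0.02,0.02,-0.97],"turn":[0,0,0],"hand":0.3},{"translation":[0.02,0.02,-0.97],"turn":[0,0,0],"hand":0.3}]' 15
python3 -m crank '[{"translation":[0,0,0],"turn":[0,0,0],"hand":-1},{"translation":[0,0,0],"turn":[0,0,0],"hand":-1},{"translation":[0,0,0],"turn":[0,0,0],"hand":-1},{"translation":[0,0,0],"turn":[0,0,0],"hand":-1},{"translation":[0,0,0],"turn":[0,0,0],"hand":-1},{"translation":[0,0,0],"turn":[0,0,0],"hand":-1},{"translation":[0,0,0],"turn":[0,0,0],"hand":-1},{"translation":[0,0,0],"turn":[0,0,0],"hand":-1}]'
```

```text
clock: 2.85
tcp_pos: [0.4425, -0.0216, 0.2083]
tool_rot: [-0.0, 0.999, 0.043, -0.003]
wrist_force: [-0.8, 0.8, 0.1]
gripper_width: 0.646
gripper_force: 0.0
clock: 3.65
tcp_pos: [0.4438, -0.0214, 0.2121]
tool_rot: [0.0, 0.999, 0.043, 0.001]
wrist_force: [0.4, -0.3, 4.8]
gripper_width: 0.246
gripper_force: 15.0
```

```bash
python3 -m crank '[{"translation":[0,0,0.3],"turn":[0,0,0],"hand":-1},{"translation":[0,0,0.9],"turn":[0,0,0],"hand":-1},{"translation":[0,0,0.9],"turn":[0,0,0],"hand":-1}]'
python3 -m crank '[{"translation":[0.25,-0.25,0],"turn":[0,0,0],"hand":-1},{"translation":[0.6,-0.6,0],"turn":[0,0,0],"hand":-1},{"translation":[1,-1,0],"turn":[0,0,0],"hand":-1},{"translation":[1,-1,0],"turn":[0,0,0],"hand":-1},{"translation":[1,-1,0],"turn":[0,0,0],"hand":-1}]'
```

```text
clock: 3.95
tcp_pos: [0.4446, -0.0215, 0.2893]
tool_rot: [0.001, 0.999, 0.044, 0.005]
wrist_force: [0.8, -0.7, 1.3]
gripper_width: 0.248
gripper_force: 15.0
clock: 4.45
tcp_pos: [0.5236, -0.1019, 0.2812]
tool_rot: [-0.001, 0.999, 0.043, -0.002]
wrist_force: [-0.9, 0.3, -0.0]
gripper_width: 0.246
gripper_force: 15.0
```

```bash
python3 -m crank '[{"translation":[0.05,-0.07,-0.2],"turn":[0,0,0],"hand":-1},{"translation":[0.05,-0.07,-0.45],"turn":[0,0,0],"hand":-1},{"translation":[0.05,-0.07,-0.62],"turn":[0,0,0],"hand":-1},{"translation":[0.05,-0.07,-0.72],"turn":[0,0,0],"hand":-1},{"translation":[0.05,-0.07,-0.79],"turn":[0,0,0],"hand":-1},{"translation":[0.05,-0.07,-0.79],"turn":[0,0,0],"hand":-1},{"translation":[0.05,-0.07,-0.79],"turn":[0,0,0],"hand":-1}]'
```

```text
clock: 5.15
tcp_pos: [0.5277, -0.1069, 0.2205]
tool_rot: [0.0, 0.999, 0.044, 0.001]
wrist_force: [-0.8, -0.1, 0.5]
gripper_width: 0.245
gripper_force: 15.0
```

```bash
python3 -m crank '[{"translation":[0,0,-0.04],"turn":[0,0,0],"hand":-1},{"translation":[0,0,-0.04],"turn":[0,0,0],"hand":-1},{"translation":[0,0,-0.04],"turn":[0,0,0],"hand":0},{"translation":[0,0,-0.04],"turn":[0,0,0],"hand":0},{"translation":[0,0,-0.04],"turn":[0,0,0],"hand":0},{"translation":[0,0,-0.04],"turn":[0,0,0],"hand":0}]'
python3 -m crank '[{"translation":[0,0,0.5],"turn":[0,0,0],"hand":0},{"translation":[0,0,1],"turn":[0,0,0],"hand":0.5},{"translation":[0,0,1],"turn":[0,0,0],"hand":0.8},{"translation":[0,0,1],"turn":[0,0,0],"hand":0.8}]'
python3 - <<'E'
from h import *
p,d,c=grab("wrist","pics/w3.png")
E
```

```text
clock: 5.75
tcp_pos: [0.5275, -0.107, 0.2167]
tool_rot: [-0.0, 0.999, 0.043, -0.0]
wrist_force: [-0.1, -0.3, 0.5]
gripper_width: 0.497
gripper_force: 0.0
clock: 6.15
tcp_pos: [0.5277, -0.1071, 0.298]
tool_rot: [0.0, 0.999, 0.043, 0.001]
wrist_force: [0.5, 0.3, -0.0]
gripper_width: 0.731
gripper_force: 0.0
```

View pics/w3.png

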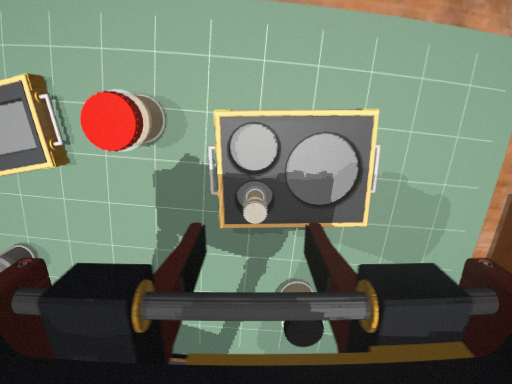

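The vial stands in its hole at about (255,205). Next is the small jar at about (0.430, 0.150).

```bash
python3 -m crank '[{"translation":[-0.15,0.4,0],"turn":[0,0,0],"hand":0.8},{"translation":[-0.31,0.8,0],"turn":[0,0,0],"hand":0.8}]'|sed -n 2p
python3 -m crank '[{"translation":[-0.31,0.8,0],"turn":[0,0,0],"hand":0.8},{"translation":[-0.31,0.8,0],"turn":[0,0,0],"hand":0.8}]'|sed -n 2p
python3 -m crank '[{"translation":[-0.31,0.8,-0.1],"turn":[0,0,0],"hand":0.8},{"translation":[-0.31,0.8,-0.1],"turn":[0,0,0],"hand":0.8}]'|sed -n 2p
python3 -m crank '[{"translation":[-0.31,0.8,-0.1],"turn":[0,0,0],"hand":0.8},{"translation":[-0.31,0.8,-0.1],"turn":[0,0,0],"hand":0.8},{"translation":[-0.31,0.8,-0.1],"turn":[0,0,0],"hand":0.8}]'
python3 s.py pics/w4.png
```

```text
tcp_pos: [0.5021, -0.0428, 0.2942]
tcp_pos: [0.4764, 0.0236, 0.2945]
tcp_pos: [0.4515, 0.0874, 0.2861]
clock: 7.1
tcp_pos: [0.427, 0.1508, 0.2782]
tool_rot: [0.0, 0.999, 0.045, -0.002]
wrist_force: [-0.1, 0.4, -0.2]
gripper_width: 0.9
gripper_force: 0.0
[ 0.26 -0.3   1.82  0.    1.63  1.74] [0.507563   0.15782423 0.25905338]
mat 0.006559548214591426
16698 [243.5  51. ] z0.0325 rect [array([560.1, 170.1]), array([ 74.5, 162.1]), np.float64(13.2)] all [array([560.2, 170.3]), array([ 74.5, 178.5]), np.float64(13.3)] [167. 168. 142.]
4154 [466.5  27.5] z0.0773 rect [array([579.5,  12.3]), array([21. , 27.5]), np.float64(8.1)] all [array([583. ,  14.2]), array([47.5, 24.8]), np.float64(44.5)] [107.  77.  63.]
324 [507.  121.5] z0.0219 rect [array([520.5, -69.9]), array([53.1,  8.2]), np.float64(19.6)] all [array([520.8, -70.7]), array([53.1,  9.9]), np.float64(19.6)] [84. 64. 36.]
1704 [254.5 204. ] z0.0573 rect [array([430.1, 151. ]), array([30.5, 30.7]), np.float64(33.0)] all [array([430.9, 151.2]), array([32.3, 32.1]), np.float64(63.7)] [194. 187. 172.]
559 [181.5 246.5] z0.1190 rect [array([426. , 190.8]), array([22.8,  8.3]), np.float64(29.3)] all [array([425.6, 190.7]), array([23.6,  8.4]), np.float64(28.5)] [26. 22. 19.]
556 [329.  246.5] z0.1189 rect [array([433.2, 110. ]), array([ 8. , 22.7]), np.float64(72.0)] all [array([432.8, 110.1]), array([ 8.2, 24. ]), np.float64(73.1)] [28. 30. 26.]
345 [  7.5 250.5] z0.0245 rect [array([342. , 402.3]), array([ 9.9, 32.8]), np.float64(85.3)] all [array([347.9, 403.7]), array([43.4, 10.6]), np.float64(1.0)] [143.  90.  43.]
638 [111.5 254. ] z0.0251 rect [array([356.5, 293.6]), array([17.3, 31.9]), np.float64(3.7)] all [array([356.5, 288.6]), array([39.9, 21. ]), np.float64(87.5)] [78. 80. 78.]
```

```bash
python3 -m crank '[{"translation":[0.04,0,-0.3],"turn":[0,0,0],"hand":0.8},{"translation":[0.04,0,-0.84],"turn":[0,0,0],"hand":0.8},{"translation":[0.04,0,-0.84],"turn":[0,0,0],"hand":0.3},{"translation":[0.04,0,-0.84],"turn":[0,0,0],"hand":-0.1},{"translation":[0.04,0,-0.84],"turn":[0,0,0],"hand":-1},{"translation":[0.04,0,-0.84],"turn":[0,0,0],"hand":-1},{"translation":[0.04,0,-0.84],"turn":[0,0,0],"hand":-1},{"translation":[0.04,0,-0.84],"turn":[0,0,0],"hand":-1},{"translation":[0.04,0,-0.84],"turn":[0,0,0],"hand":-1},{"translation":[0.04,0,-0.84],"turn":[0,0,0],"hand":-1}]' 20
python3 -m crank '[{"translation":[0,0,0],"turn":[0,0,0],"hand":-1},{"translation":[0,0,0],"turn":[0,0,0],"hand":-1}]'
```

```text
clock: 8.15
tcp_pos: [0.4318, 0.1491, 0.2144]
tool_rot: [-0.0, 0.999, 0.044, 0.001]
wrist_force: [-0.5, -0.4, 4.7]
gripper_width: 0.383
gripper_force: 20.0
clock: 8.35
tcp_pos: [0.4318, 0.1491, 0.2144]
tool_rot: [-0.0, 0.999, 0.044, 0.001]
wrist_force: [1.0, 0.4, 5.6]
gripper_width: 0.379
gripper_force: 20.0
```

```bash
python3 -m crank '[{"translation":[0,0,0.3],"turn":[0,0,0],"hand":-1},{"translation":[0,0,0.95],"turn":[0,0,0],"hand":-1},{"translation":[0.1,-0.2,1],"turn":[0,0,0],"hand":-1}]'|sed -n 2p
python3 -m crank '[{"translation":[0.2,-0.4,0],"turn":[0,0,0],"hand":-1},{"translation":[0.45,-0.79,0],"turn":[0,0,0],"hand":-1}]'|sed -n 2p
python3 -m crank '[{"translation":[0.2,-0.4,0],"turn":[0,0,0],"hand":-1},{"translation":[0.45,-0.79,0],"turn":[0,0,0],"hand":-1}]'|sed -n 2p
python3 -m crank '[{"translation":[0.2,-0.4,0],"turn":[0,0,0],"hand":-1},{"translation":[0.45,-0.79,0],"turn":[0,0,0],"hand":-1}]'|sed -n 2p
python3 -m crank '[{"translation":[0.2,-0.3,0],"turn":[0,0,0],"hand":-1},{"translation":[0.33,-0.57,0],"turn":[0,0,0],"hand":-1},{"translation":[0.33,-0.57,0],"turn":[0,0,0],"hand":-1},{"translation":[0.33,-0.57,0],"turn":[0,0,0],"hand":-1}]'
python3 s.py pics/w5.png | head -3
```

```text
tcp_pos: [0.4399, 0.134, 0.2991]
tcp_pos: [0.4756, 0.0693, 0.2938]
tcp_pos: [0.5118, 0.0053, 0.2929]
tcp_pos: [0.5478, -0.058, 0.2927]
clock: 9.65
tcp_pos: [0.5738, -0.1022, 0.2925]
tool_rot: [-0.0, 0.999, 0.043, -0.001]
wrist_force: [-0.2, 0.5, -0.6]
gripper_width: 0.385
gripper_force: 20.0
[-0.23  0.05  1.47  0.    1.62  1.25] [ 0.65443416 -0.09555561  0.27351416]
mat 0.006520181590177143
5532 [ 36.5 173. ] z0.0321 rect [array([577.4, 125.3]), array([85.2, 70.3]), np.float64(12.6)] all [array([578.4, 121.5]), array([85.9, 77.4]), np.float64(12.1)] [148.  130.5  97.5]
```

View pics/w5.png

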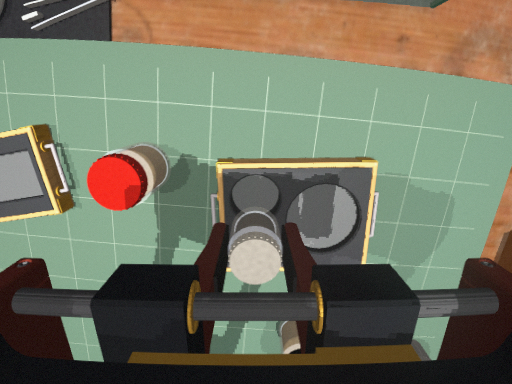

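The jar is upright at (255,255), above its hole. Lowering it.

```bash
python3 -m crank '[{"translation":[0.02,-0.01,-0.3],"turn":[0,0,0],"hand":-1},{"translation":[0.02,-0.01,-0.55],"turn":[0,0,0],"hand":-1},{"translation":[0.02,-0.01,-0.72],"turn":[0,0,0],"hand":-1},{"translation":[0.02,-0.01,-0.82],"turn":[0,0,0],"hand":-1},{"translation":[0.02,-0.01,-0.88],"turn":[0,0,0],"hand":-1},{"translation":[0.02,-0.01,-0.88],"turn":[0,0,0],"hand":-1}]'
```

```text
clock: 10.3
tcp_pos: [0.5755, -0.1027, 0.2229]
tool_rot: [-0.0, 0.999, 0.044, -0.0]
wrist_force: [-0.2, -0.4, -1.0]
gripper_width: 0.382
gripper_force: 20.0
```

```bash
python3 -m crank '[{"translation":[0,0,-0.035],"turn":[0,0,0],"hand":-1},{"translation":[0,0,-0.035],"turn":[0,0,0],"hand":-1},{"translation":[0,0,-0.035],"turn":[0,0,0],"hand":0.25},{"translation":[0,0,-0.035],"turn":[0,0,0],"hand":0.25},{"translation":[0,0,-0.035],"turn":[0,0,0],"hand":0.25},{"translation":[0,0,-0.035],"turn":[0,0,0],"hand":0.25}]'
python3 -m crank '[{"translation":[0,0,0.5],"turn":[0,0,0],"hand":0.25},{"translation":[0,0,1],"turn":[0,0,0],"hand":1},{"translation":[0,0,1],"turn":[0,0,0],"hand":1}]'
python3 s.py pics/w6.png
```

```text
clock: 10.9
tcp_pos: [0.5756, -0.103, 0.2204]
tool_rot: [0.0, 0.999, 0.043, 0.0]
wrist_force: [-0.3, 1.0, 0.9]
gripper_width: 0.627
gripper_force: 0.0
clock: 11.2
tcp_pos: [0.5765, -0.1032, 0.3077]
tool_rot: [0.002, 0.999, 0.043, 0.005]
wrist_force: [0.5, 0.4, 0.4]
gripper_width: 0.766
gripper_force: 0.0
[-0.24  0.05  1.45  0.    1.64  1.25] [ 0.65738233 -0.09652252  0.28971135]
mat 0.006514165659247645
5900 [ 39.5 177. ] z0.0321 rect [array([575.8, 132.5]), array([85.4, 84.7]), np.float64(13.1)] all [array([576.8, 128.8]), array([85.7, 91.7]), np.float64(12.6)] [149. 146. 113.]
3544 [134.5 179. ] z0.0773 rect [array([592.5,   4.1]), array([41.6, 43.1]), np.float64(65.8)] all [array([592.7,   2.8]), array([44.8, 45.9]), np.float64(75.6)] [208.  46.  35.]
14042 [289.5 215.5] z0.0613 rect [array([ 553. , -106.3]), array([72.5, 30.9]), np.float64(7.4)] all [array([ 557.5, -142.5]), array([112. , 162.4]), np.float64(5.8)] [95. 95. 91.]
498 [502.5 252.5] z0.0341 rect [array([ 530.1, -395.6]), array([ 4. , 27.6]), np.float64(89.7)] all [array([ 535.4, -395.8]), array([ 6.2, 38.1]), np.float64(87.1)] [83. 49. 25.]
1186 [296.  337.5] z0.0674 rect [array([ 425.9, -164.2]), array([ 9.8, 31.7]), np.float64(6.6)] all [array([ 421.7, -163.4]), array([22.9, 41. ]), np.float64(8.5)] [106.  95.  78.]
```

View pics/w6.png

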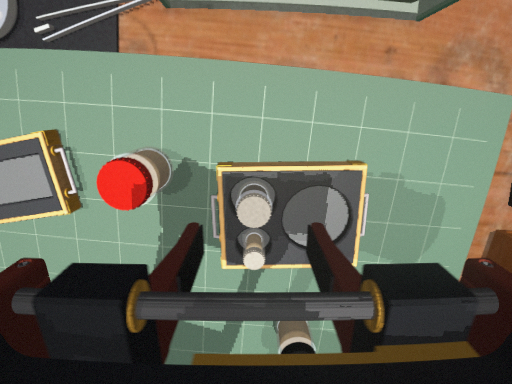

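Both jars are seated at (254,205) and (254,250), with lid tops at z 0.061 as expected. Next is the large jar.

```bash
python3 -m crank '[{"translation":[0.1,0.5,0],"turn":[0,0,0.14],"hand":1},{"translation":[0.1,0.67,0],"turn":[0,0,0.14],"hand":1}]'|sed -n 2p
python3 -m crank '[{"translation":[0.09,0.5,0],"turn":[0,0,0],"hand":1},{"translation":[0.09,0.67,-0.2],"turn":[0,0,0],"hand":1},{"translation":[0.09,0.67,-0.2],"turn":[0,0,0],"hand":1},{"translation":[0.09,0.67,-0.2],"turn":[0,0,0],"hand":1}]'
python3 s.py pics/w7.png|grep z0.07
```

```text
tcp_pos: [0.5836, -0.0475, 0.2988]
clock: 11.85
tcp_pos: [0.5903, 0.0037, 0.2824]
tool_rot: [0.0, 0.993, 0.116, -0.002]
wrist_force: [0.1, 0.1, -0.5]
gripper_width: 1.003
gripper_force: 0.0
3693 [253.5 208.5] z0.0774 rect [array([592.8,   5.1]), array([43. , 42.5]), np.float64(33.8)] all [array([594.1,   5.5]), array([46. , 44.8]), np.float64(68.3)] [153.  34.  28.]
```

```bash
python3 -m crank '[{"translation":[0.03,0.01,-0.3],"turn":[0,0,0],"hand":1},{"translation":[0.03,0.01,-0.85],"turn":[0,0,0],"hand":1},{"translation":[0.03,0.01,-0.85],"turn":[0,0,0],"hand":0.5},{"translation":[0.03,0.01,-0.85],"turn":[0,0,0],"hand":0.2},{"translation":[0.03,0.01,-0.85],"turn":[0,0,0],"hand":-1},{"translation":[0.03,0.01,-0.85],"turn":[0,0,0],"hand":-1},{"translation":[0.03,0.01,-0.85],"turn":[0,0,0],"hand":-1},{"translation":[0.03,0.01,-0.85],"turn":[0,0,0],"hand":-1},{"translation":[0.03,0.01,-0.85],"turn":[0,0,0],"hand":-1},{"translation":[0.03,0.01,-0.85],"turn":[0,0,0],"hand":-1}]' 25
python3 -m crank '[{"translation":[0,0,0],"turn":[0,0,0],"hand":-1}]'
```

```text
clock: 12.9
tcp_pos: [0.5935, 0.0051, 0.218]
tool_rot: [0.0, 0.993, 0.117, 0.001]
wrist_force: [-0.2, -0.6, 5.0]
gripper_width: 0.545
gripper_force: 25.0
clock: 13.0
tcp_pos: [0.5935, 0.0051, 0.218]
tool_rot: [0.0, 0.993, 0.117, 0.001]
wrist_force: [-0.3, -0.7, 5.6]
gripper_width: 0.543
gripper_force: 25.0
```

```bash
python3 -m crank '[{"translation":[0,0,0.3],"turn":[0,0,0],"hand":-1},{"translation":[0,0,0.85],"turn":[0,0,0],"hand":-1},{"translation":[0,0.1,1],"turn":[0,0,0],"hand":-1}]'|sed -n 2p
python3 -m crank '[{"translation":[-0.08,0.4,0],"turn":[0,0,0],"hand":-1},{"translation":[-0.15,0.8,0],"turn":[0,0,0],"hand":-1}]'|sed -n 2p
python3 -m crank '[{"translation":[-0.08,0.4,0],"turn":[0,0,0],"hand":-1},{"translation":[-0.15,0.8,0],"turn":[0,0,0],"hand":-1}]'|sed -n 2p
python3 -m crank '[{"translation":[-0.08,0.4,0],"turn":[0,0,0],"hand":-1},{"translation":[-0.15,0.7,0],"turn":[0,0,0],"hand":-1},{"translation":[-0.15,0.8,0],"turn":[0,0,0],"hand":-1},{"translation":[-0.15,0.8,0],"turn":[0,0,0],"hand":-1}]'
```

```text
tcp_pos: [0.5937, 0.0126, 0.3011]
tcp_pos: [0.581, 0.0777, 0.296]
tcp_pos: [0.5685, 0.1426, 0.2949]
clock: 14.1
tcp_pos: [0.5569, 0.2061, 0.2952]
tool_rot: [0.0, 0.993, 0.118, -0.001]
wrist_force: [0.6, 0.2, -1.9]
gripper_width: 0.54
gripper_force: 25.0
```

```bash
python3 -m crank '[{"translation":[0.01,0.02,-0.3],"turn":[0,0,0],"hand":-1},{"translation":[0.01,0.02,-0.55],"turn":[0,0,0],"hand":-1},{"translation":[0.01,0.02,-0.72],"turn":[0,0,0],"hand":-1},{"translation":[0.01,0.02,-0.82],"turn":[0,0,0],"hand":-1},{"translation":[0.01,0.02,-0.87],"turn":[0,0,0],"hand":-1},{"translation":[0.01,0.02,-0.87],"turn":[0,0,0],"hand":-1}]'
```

```text
clock: 14.7
tcp_pos: [0.5581, 0.2062, 0.2265]
tool_rot: [0.0, 0.993, 0.116, -0.0]
wrist_force: [0.3, 0.7, -1.7]
gripper_width: 0.541
gripper_force: 25.0
```

```bash
python3 -m crank '[{"translation":[-0.01,0.02,-0.035],"turn":[0,0,0],"hand":-1},{"translation":[-0.01,0.02,-0.035],"turn":[0,0,0],"hand":-1},{"translation":[-0.01,0.02,-0.035],"turn":[0,0,0],"hand":0.6},{"translation":[-0.01,0.02,-0.035],"turn":[0,0,0],"hand":0.6},{"translation":[-0.01,0.02,-0.035],"turn":[0,0,0],"hand":0.6},{"translation":[-0.01,0.02,-0.035],"turn":[0,0,0],"hand":0.6}]'
python3 -m crank '[{"translation":[0,0,0.5],"turn":[0,0,0],"hand":0.6},{"translation":[0,0,1],"turn":[0,0,0],"hand":1},{"translation":[0,0,1],"turn":[0,0,0],"hand":1},{"translation":[0,0,1],"turn":[0,0,0],"hand":1}]'
python3 s.py pics/w8.png
```

```text
clock: 15.3
tcp_pos: [0.5572, 0.2083, 0.2242]
tool_rot: [-0.0, 0.993, 0.117, 0.0]
wrist_force: [0.6, -0.3, -0.3]
gripper_width: 0.794
gripper_force: 0.0
clock: 15.7
tcp_pos: [0.5573, 0.2083, 0.3054]
tool_rot: [-0.0, 0.993, 0.117, 0.002]
wrist_force: [-0.3, -0.6, -0.9]
gripper_width: 0.995
gripper_force: 0.0
[ 0.3   0.08  1.42 -0.    1.64  1.64] [0.63620405 0.22664151 0.28685204]
mat 0.006553193488155917
7584 [80.5 70.5] z0.1170 rect [array([618.8, 340.9]), array([ 45.7, 101.3]), np.float64(63.6)] all [array([614.5, 355.3]), array([ 63.7, 141. ]), np.float64(57.6)] [77. 60. 40.]
14043 [292. 196.] z0.0818 rect [array([556.5, 207.7]), array([42.3, 42.8]), np.float64(9.1)] all [array([566.5, 171.7]), array([ 86.3, 179. ]), np.float64(13.7)] [116. 100.  92.]
753 [ 60.5 184. ] z0.0265 rect [array([521. , 404.7]), array([20.2, 33.9]), np.float64(11.4)] all [array([521.1, 404.5]), array([20.2, 34.5]), np.float64(11.6)] [139. 136. 134.]
1154 [497.5 239.5] z0.0322 rect [array([564.6, -71.4]), array([63.2, 19.2]), np.float64(26.8)] all [array([565.4, -73.1]), array([79.9, 37.2]), np.float64(24.4)] [96. 79. 51.]
337 [158. 335.] z0.0253 rect [array([349.2, 286. ]), array([12.6, 32.5]), np.float64(78.5)] all [array([348.7, 282.1]), array([20.4, 38.3]), np.float64(78.5)] [79. 81. 79.]
```

View pics/w8.png

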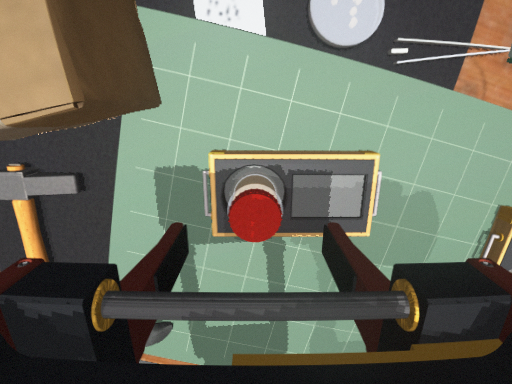

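The large jar is seated at (255,205), lid top at 0.082 as expected. Now to the rock.

```bash
python3 -m crank '[{"translation":[-0.45,0.1,0],"turn":[0,0,0],"hand":1},{"translation":[-0.9,0.3,0],"turn":[0,0,0],"hand":1}]'|sed -n 2p
python3 -m crank '[{"translation":[-0.45,0.2,0],"turn":[0,0,0],"hand":1},{"translation":[-0.9,0.38,0],"turn":[0,0,0],"hand":1}]'|sed -n 2p
python3 -m crank '[{"translation":[-0.45,0.2,0],"turn":[0,0,0],"hand":1},{"translation":[-0.85,0.4,0],"turn":[0,0,0],"hand":1},{"translation":[-0.85,0.4,0],"turn":[0,0,0],"hand":1},{"translation":[-0.85,0.4,0],"turn":[0,0,0],"hand":1}]'
cat > rk.py <<'E'
import sys
from h import *
p,d,c=grab("wrist",sys.argv[1]);P=cloud(c,d)
m=(P[...,2]>0.0095)&(P[...,2]<0.04)&(abs(P[...,0]-.347)<.06)&(abs(P[...,1]-.294)<.06)&(p.max(2)<130)
k,L,S,_=cv2.connectedComponentsWithStats(m.astype(np.uint8));i=1+S[1:,4].argmax()
q=P[L==i];print(S[i],"z",np.percentile(q[:,2],[5,50,98]),cv2.minAreaRect((q[:,:2]*1000).astype(np.float32)))
v,u=np.nonzero(L==i);w=onplane(c,np.c_[u,v],0.0135)[:,:2];mu=w.mean(0);ev,E=np.linalg.eigh(np.cov((w-mu).T));print("mean",mu,"long axis deg",np.degrees(np.arctan2(E[1,1],E[0,1])),4*np.sqrt(ev),cv2.minAreaRect((w*1000).astype(np.float32)))
E
python3 rk.py pics/w9.png
```

```text
tcp_pos: [0.4845, 0.2315, 0.3008]
tcp_pos: [0.4115, 0.2628, 0.3014]
clock: 16.55
tcp_pos: [0.3447, 0.2947, 0.3024]
tool_rot: [0.001, 0.993, 0.117, -0.001]
wrist_force: [-0.4, 0.2, 0.3]
gripper_width: 1.0
gripper_force: 0.0
[ 232  173   52   33 1130] z [0.0126723  0.02087159 0.02585381] ((349.2622985839844, 291.4740295410156), (29.22671127319336, 55.22327423095703), 40.021873474121094)
mean [0.34835179 0.29110581] long axis deg 128.78883780608055 [0.02899853 0.05333014] ((349.0542907714844, 290.8592224121094), (28.924896240234375, 54.60344696044922), 41.35307312011719)
```

View pics/w9.png

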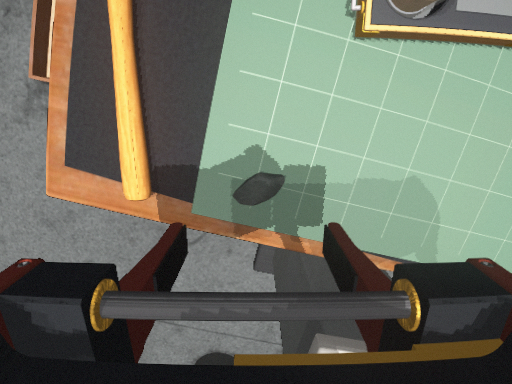

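The rock is at (258,188), with its long axis at about 129.5° in the world. I'll turn to grip across it and look again.

```bash
python3 -m crank '[{"translation":[0.05,-0.04,0],"turn":[0,0,0.97],"hand":1},{"translation":[0.05,-0.04,0],"turn":[0,0,0.97],"hand":1},{"translation":[0.05,-0.04,0],"turn":[0,0,0.97],"hand":1},{"translation":[0.05,-0.04,0],"turn":[0,0,0.97],"hand":1},{"translation":[0.05,-0.04,0],"turn":[0,0,0.97],"hand":1},{"translation":[0.05,-0.04,0],"turn":[0,0,0.97],"hand":1},{"translation":[0.05,-0.04,0],"turn":[0,0,0.97],"hand":1}]'|sed -n 2,3p
python3 -m crank '[{"translation":[0,0,-0.2],"turn":[0,0,0.97],"hand":0.6},{"translation":[0,0,-0.3],"turn":[0,0,0.97],"hand":0.4},{"translation":[0,0,-0.3],"turn":[0,0,0.97],"hand":0.4},{"translation":[0,0,-0.3],"turn":[0,0,0.97],"hand":0.4},{"translation":[0,0,-0.3],"turn":[0,0,0.97],"hand":0.4},{"translation":[0,0,-0.3],"turn":[0,0,0.97],"hand":0.4},{"translation":[0,0,-0.3],"turn":[0,0,0.97],"hand":0.4},{"translation":[0,0,-0.3],"turn":[0,0,0.97],"hand":0.4},{"translation":[0,0,-0.3],"turn":[0,0,0.97],"hand":0.4}]'
python3 rk.py pics/w10.png
```

```text
tcp_pos: [0.3504, 0.2907, 0.3029]
tool_rot: [0.0, 0.81, 0.586, -0.001]
clock: 18.2
tcp_pos: [0.3499, 0.2909, 0.2793]
tool_rot: [-0.0, 0.426, 0.905, -0.001]
wrist_force: [0.6, 0.4, -0.2]
gripper_width: 0.702
gripper_force: 0.0
[ 237  166   33   57 1329] z [0.01281629 0.02114694 0.02626842] ((348.0610656738281, 290.26824951171875), (30.183300018310547, 54.41120910644531), 48.13278579711914)
mean [0.34725768 0.29163841] long axis deg 127.02192341513587 [0.02950832 0.05275335] ((347.5511169433594, 290.85284423828125), (30.467388153076172, 52.91998291015625), 51.809226989746094)
```

```bash
python3 -m crank '[{"translation":[-0.02,0,-0.4],"turn":[0,0,-0.02],"hand":0.3},{"translation":[-0.02,0,-0.9],"turn":[0,0,-0.02],"hand":0.3},{"translation":[-0.02,0,-0.9],"turn":[0,0,-0.02],"hand":0.3}]'|sed -n 2p
python3 -m crank '[{"translation":[0,0,-0.15],"turn":[0,0,0],"hand":0.3},{"translation":[0,0,-0.15],"turn":[0,0,0],"hand":0.3},{"translation":[0,0,-0.15],"turn":[0,0,0],"hand":0.3}]'
```

```text
tcp_pos: [0.3461, 0.2901, 0.2023]
clock: 18.85
tcp_pos: [0.348, 0.2917, 0.1973]
tool_rot: [0.0, 0.434, 0.901, 0.001]
wrist_force: [-0.2, -0.1, 0.8]
gripper_width: 0.647
gripper_force: 0.0
```

```bash
python3 -m crank '[{"translation":[0,0,-0.035],"turn":[0,0,0],"hand":0},{"translation":[0,0,-0.035],"turn":[0,0,0],"hand":-1},{"translation":[0,0,-0.035],"turn":[0,0,0],"hand":-1},{"translation":[0,0,-0.035],"turn":[0,0,0],"hand":-1},{"translation":[0,0,-0.035],"turn":[0,0,0],"hand":-1},{"translation":[0,0,-0.035],"turn":[0,0,0],"hand":-1},{"translation":[0,0,-0.035],"turn":[0,0,0],"hand":-1},{"translation":[0,0,-0.035],"turn":[0,0,0],"hand":-1}]' 30
python3 -m crank '[{"translation":[0,0,0.3],"turn":[0,0,0],"hand":-1},{"translation":[0,0,0.8],"turn":[0,0,0],"hand":-1},{"translation":[0,0,1],"turn":[0,0,0],"hand":-1}]'
```

```text
clock: 19.65
tcp_pos: [0.3476, 0.2915, 0.1933]
tool_rot: [0.0, 0.434, 0.901, 0.0]
wrist_force: [1.3, -0.2, 2.1]
gripper_width: 0.332
gripper_force: 28.8
clock: 19.95
tcp_pos: [0.3479, 0.2917, 0.2761]
tool_rot: [0.001, 0.434, 0.901, 0.002]
wrist_force: [-0.1, 0.1, -0.5]
gripper_width: 0.326
gripper_force: 28.6
```

```bash
python3 -m crank '[{"translation":[0.4,-0.3,0.1],"turn":[0,0,-0.14],"hand":-1},{"translation":[0.94,-0.64,0.1],"turn":[0,0,-0.14],"hand":-1},{"translation":[0.94,-0.64,0.1],"turn":[0,0,-0.14],"hand":-1}]'|sed -n 2p
python3 -m crank '[{"translation":[0.4,-0.3,0],"turn":[0,0,-0.14],"hand":-1},{"translation":[0.94,-0.64,0],"turn":[0,0,-0.14],"hand":-1},{"translation":[0.94,-0.64,0],"turn":[0,0,-0.14],"hand":-1}]'|sed -n 2p
python3 -m crank '[{"translation":[0.4,-0.3,0],"turn":[0,0,-0.14],"hand":-1},{"translation":[0.93,-0.63,0],"turn":[0,0,-0.14],"hand":-1},{"translation":[0.93,-0.63,0],"turn":[0,0,-0.14],"hand":-1},{"translation":[0.93,-0.63,0],"turn":[0,0,-0.14],"hand":-1}]'
python3 - <<'E'
from h import *
p,d,c=grab("wrist","pics/w11.png")
E
```

```text
tcp_pos: [0.4257, 0.2376, 0.2804]
tcp_pos: [0.5005, 0.1865, 0.2791]
clock: 20.95
tcp_pos: [0.5721, 0.1387, 0.2794]
tool_rot: [-0.001, 0.62, 0.784, -0.001]
wrist_force: [-0.1, -0.7, -1.4]
gripper_width: 0.328
gripper_force: 28.6
```

View pics/w11.png

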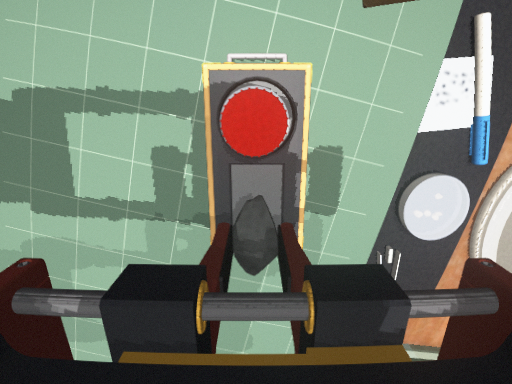

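The rock is at (255,235), lined up with the slot. Lowering it.

```bash
python3 -m crank '[{"translation":[0.01,-0.01,-0.3],"turn":[0,0,0],"hand":-1},{"translation":[0.01,-0.01,-0.55],"turn":[0,0,0],"hand":-1},{"translation":[0.01,-0.01,-0.7],"turn":[0,0,0],"hand":-1},{"translation":[0.01,-0.01,-0.79],"turn":[0,0,0],"hand":-1},{"translation":[0.01,-0.01,-0.79],"turn":[0,0,0],"hand":-1},{"translation":[0.01,-0.01,-0.79],"turn":[0,0,0],"hand":-1}]'
python3 -m crank '[{"translation":[0,0,-0.035],"turn":[0,0,0],"hand":-1},{"translation":[0,0,-0.035],"turn":[0,0,0],"hand":-1},{"translation":[0,0,-0.035],"turn":[0,0,0],"hand":-1}]'
```

```text
clock: 21.6
tcp_pos: [0.5731, 0.1382, 0.2189]
tool_rot: [0.0, 0.62, 0.785, 0.001]
wrist_force: [0.1, 0.9, -0.4]
gripper_width: 0.322
gripper_force: 28.6
clock: 21.9
tcp_pos: [0.5732, 0.1378, 0.2154]
tool_rot: [0.0, 0.62, 0.785, 0.0]
wrist_force: [-1.0, 0.8, -0.9]
gripper_width: 0.325
gripper_force: 28.6
```

```bash
python3 -m crank '[{"translation":[0,0,-0.025],"turn":[0,0,0],"hand":-1},{"translation":[0,0,-0.025],"turn":[0,0,0],"hand":-1},{"translation":[0,0,-0.025],"turn":[0,0,0],"hand":0.1},{"translation":[0,0,-0.025],"turn":[0,0,0],"hand":0.1},{"translation":[0,0,-0.025],"turn":[0,0,0],"hand":0.1},{"translation":[0,0,-0.025],"turn":[0,0,0],"hand":0.1}]'
python3 -m crank '[{"translation":[0,0,0.3],"turn":[0,0,0],"hand":0.1},{"translation":[0,0,1],"turn":[0,0,0],"hand":1},{"translation":[0,0,1],"turn":[0,0,0],"hand":1},{"translation":[0,0,1],"turn":[0,0,0],"hand":1}]'
python3 - <<'E'
from h import *
p,d,c=grab("wrist","pics/w12.png");P=cloud(c,d)
# rock: dark things standing over slot/foam, near slot centre
m=(P[...,2]>0.0335)&(P[...,2]<0.06)&(np.hypot(P[...,0]-.5733,P[...,1]-.138)<.036)&(p.max(2)<120)
q=P[m];print(m.sum(),np.percentile(q[:,2],[5,50,98]),cv2.minAreaRect((q[:,:2]*1000).astype(np.float32)))
E
```

```text
clock: 22.5
tcp_pos: [0.5731, 0.1378, 0.213]
tool_rot: [-0.0, 0.62, 0.785, -0.0]
wrist_force: [-0.7, 0.8, -0.5]
gripper_width: 0.548
gripper_force: 0.0
clock: 22.9
tcp_pos: [0.5736, 0.1379, 0.2958]
tool_rot: [0.002, 0.62, 0.785, 0.002]
wrist_force: [-0.2, 0.6, -1.2]
gripper_width: 0.781
gripper_force: 0.0
1265 [0.03458838 0.04133729 0.0460781 ] ((579.311279296875, 139.96473693847656), (43.569114685058594, 62.82016372680664), 31.532859802246094)
```

View pics/w12.png

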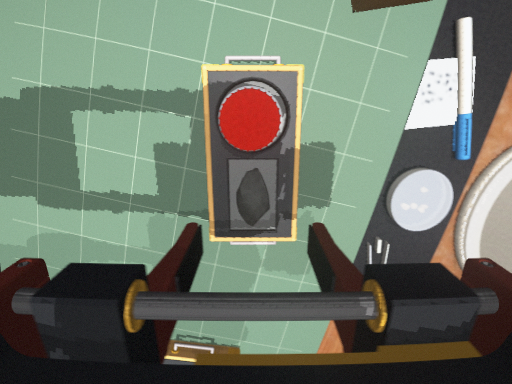

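The rock lies in its slot at (253,193), top at z 0.046 as expected. The tin is next.

```bash
python3 -m crank '[{"translation":[-0.2,-0.45,0],"turn":[0,0,-0.13],"hand":1},{"translation":[-0.42,-0.92,0],"turn":[0,0,-0.13],"hand":1}]'|sed -n 2p
python3 -m crank '[{"translation":[-0.42,-0.92,0],"turn":[0,0,0],"hand":1},{"translation":[-0.42,-0.92,0],"turn":[0,0,0],"hand":1}]'|sed -n 2p
python3 -m crank '[{"translation":[-0.42,-0.92,0],"turn":[0,0,0],"hand":1},{"translation":[-0.42,-0.92,0],"turn":[0,0,0],"hand":1}]'|sed -n 2p
python3 -m crank '[{"translation":[-0.42,-0.92,0],"turn":[0,0,0],"hand":1},{"translation":[-0.42,-0.92,0],"turn":[0,0,0],"hand":1}]'|sed -n 2p
python3 -m crank '[{"translation":[-0.42,-0.92,0],"turn":[0,0,0],"hand":1},{"translation":[-0.42,-0.92,0],"turn":[0,0,0],"hand":1}]'|sed -n 2p
python3 -m crank '[{"translation":[-0.42,-0.45,0],"turn":[0,0,0],"hand":1},{"translation":[-0.42,-0.85,0],"turn":[0,0,0],"hand":1},{"translation":[-0.42,-0.85,0],"turn":[0,0,0],"hand":1},{"translation":[-0.42,-0.85,0],"turn":[0,0,0],"hand":1}]'
python3 s.py pics/w13.png
```

```text
tcp_pos: [0.5388, 0.0641, 0.29]
tcp_pos: [0.5043, -0.0114, 0.2903]
tcp_pos: [0.4707, -0.0849, 0.2905]
tcp_pos: [0.4371, -0.1584, 0.2906]
tcp_pos: [0.4034, -0.2321, 0.2906]
clock: 24.35
tcp_pos: [0.3711, -0.2983, 0.2909]
tool_rot: [-0.002, 0.672, 0.74, 0.0]
wrist_force: [0.2, 1.4, -0.1]
gripper_width: 1.0
gripper_force: 0.0
[-0.75 -0.24  1.75  0.    1.64 -0.84] [ 0.36409704 -0.21855167  0.27232862]
mat 0.00673568918235104
12446 [460.5  70. ] z0.0327 rect [array([ 546.2, -162.9]), array([ 88., 109.]), np.float64(5.8)] all [array([ 547.9, -166.2]), array([ 90.1, 117. ]), np.float64(5.2)] [100.  95.  96.]
3566 [326.  41.] z0.0697 rect [array([ 410.9, -165.5]), array([37.5, 37.6]), np.float64(77.2)] all [array([ 409.5, -166.4]), array([40. , 40.2]), np.float64(79.4)] [42. 45. 43.]
3544 [255.5 211. ] z0.0457 rect [array([ 372.7, -307.6]), array([57.6, 57.8]), np.float64(79.1)] all [array([ 372.6, -307.7]), array([57.9, 57.6]), np.float64(76.3)] [197. 192. 184.]
218 [178.5 241. ] z0.1195 rect [array([ 326.8, -300.2]), array([ 7.7, 22.8]), np.float64(27.5)] all [array([ 326.9, -300.4]), array([ 7.7, 23.2]), np.float64(27.2)] [40. 26. 22.]
225 [332.5 241. ] z0.1195 rect [array([ 416.2, -291.5]), array([22.9,  8. ]), np.float64(72.8)] all [array([ 416.2, -291.7]), array([23.4,  8. ]), np.float64(73.1)] [37. 40. 34.]
513 [305.5 287. ] z0.0265 rect [array([ 432.7, -395.4]), array([69.,  5.]), np.float64(3.2)] all [array([ 435.4, -395.9]), array([74.4,  5. ]), np.float64(2.3)] [106.  62.  33.]
2482 [320.5 336. ] z0.0965 rect [array([ 436.2, -397.2]), array([76. ,  5.7]), np.float64(0.1)] all [array([ 436.4, -397.1]), array([76.4,  5.8]), np.float64(0.1)] [106.  60.  29.]
```

View pics/w13.png

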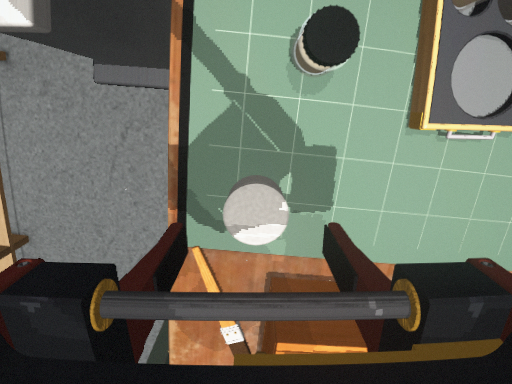

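The tin is at (256,211), centred between the fingers in tool y.

```bash
python3 -m crank '[{"translation":[0.02,-0.115,-0.3],"turn":[0,0,0],"hand":1},{"translation":[0.02,-0.115,-0.7],"turn":[0,0,0],"hand":1},{"translation":[0.02,-0.115,-0.7],"turn":[0,0,0],"hand":1}]'|sed -n 2p
python3 -m crank '[{"translation":[0,0,-0.42],"turn":[0,0,0],"hand":1},{"translation":[0,0,-0.42],"turn":[0,0,0],"hand":1},{"translation":[0,0,-0.42],"turn":[0,0,0],"hand":1}]'
```

```text
tcp_pos: [0.3726, -0.3053, 0.2319]
clock: 25.0
tcp_pos: [0.3734, -0.3067, 0.2042]
tool_rot: [-0.0, 0.671, 0.741, 0.0]
wrist_force: [0.7, -0.9, 0.6]
gripper_width: 0.997
gripper_force: 0.0
```

```bash
python3 -m crank '[{"translation":[0,0,0],"turn":[0,0,0],"hand":0.5},{"translation":[0,0,0],"turn":[0,0,0],"hand":-1},{"translation":[0,0,0],"turn":[0,0,0],"hand":-1},{"translation":[0,0,0],"turn":[0,0,0],"hand":-1},{"translation":[0,0,0],"turn":[0,0,0],"hand":-1},{"translation":[0,0,0],"turn":[0,0,0],"hand":-1},{"translation":[0,0,0],"turn":[0,0,0],"hand":-1},{"translation":[0,0,0],"turn":[0,0,0],"hand":-1}]' 30
```

```text
clock: 25.8
tcp_pos: [0.3732, -0.3075, 0.2041]
tool_rot: [0.0, 0.672, 0.741, -0.0]
wrist_force: [-2.0, 0.1, 6.5]
gripper_width: 0.65
gripper_force: 30.0
```

```bash
python3 -m crank '[{"translation":[0,0,0.3],"turn":[0,0,0],"hand":-1},{"translation":[0,0,0.85],"turn":[0,0,0],"hand":-1},{"translation":[0.1,0.05,1],"turn":[0,0,0],"hand":-1}]'|sed -n 2p
python3 -m crank '[{"translation":[0.4,0.3,0],"turn":[0,0,0],"hand":-1},{"translation":[0.78,0.58,0],"turn":[0,0,0],"hand":-1}]'|sed -n 2p
python3 -m crank '[{"translation":[0.4,0.3,0],"turn":[0,0,0],"hand":-1},{"translation":[0.78,0.58,0],"turn":[0,0,0],"hand":-1}]'|sed -n 2p
python3 -m crank '[{"translation":[0.4,0.3,0],"turn":[0,0,0],"hand":-1},{"translation":[0.67,0.53,0],"turn":[0,0,0],"hand":-1},{"translation":[0.67,0.53,0],"turn":[0,0,0],"hand":-1},{"translation":[0.67,0.53,0],"turn":[0,0,0],"hand":-1}]'
```

```text
tcp_pos: [0.3814, -0.304, 0.2874]
tcp_pos: [0.4444, -0.2565, 0.2832]
tcp_pos: [0.5073, -0.2091, 0.282]
clock: 26.9
tcp_pos: [0.5597, -0.1676, 0.2818]
tool_rot: [-0.001, 0.671, 0.741, -0.001]
wrist_force: [0.0, 0.5, -0.7]
gripper_width: 0.652
gripper_force: 30.0
```

```bash
python3 -m crank '[{"translation":[0,-0.015,-0.3],"turn":[0,0,0],"hand":-1},{"translation":[0,-0.015,-0.5],"turn":[0,0,0],"hand":-1},{"translation":[0,-0.015,-0.65],"turn":[0,0,0],"hand":-1},{"translation":[0,-0.015,-0.74],"turn":[0,0,0],"hand":-1},{"translation":[0,-0.015,-0.74],"turn":[0,0,0],"hand":-1},{"translation":[0,-0.015,-0.74],"turn":[0,0,0],"hand":-1}]'
python3 -m crank '[{"translation":[0,0,-0.045],"turn":[0,0,0],"hand":-1},{"translation":[0,0,-0.045],"turn":[0,0,0],"hand":-1},{"translation":[0,0,-0.045],"turn":[0,0,0],"hand":-1}]'
```

```text
clock: 27.5
tcp_pos: [0.5596, -0.1696, 0.2248]
tool_rot: [0.0, 0.672, 0.741, 0.0]
wrist_force: [0.4, 1.0, -1.3]
gripper_width: 0.657
gripper_force: 30.0
clock: 27.8
tcp_pos: [0.5596, -0.1694, 0.221]
tool_rot: [0.0, 0.672, 0.741, 0.0]
wrist_force: [0.3, -0.1, -1.7]
gripper_width: 0.655
gripper_force: 30.0
```

```bash
python3 -m crank '[{"translation":[0,0.01,-0.02],"turn":[0,0,0],"hand":-1},{"translation":[0,0.01,-0.02],"turn":[0,0,0],"hand":-1},{"translation":[0,0.01,-0.02],"turn":[0,0,0],"hand":0.8},{"translation":[0,0.01,-0.02],"turn":[0,0,0],"hand":0.8},{"translation":[0,0.01,-0.02],"turn":[0,0,0],"hand":0.8},{"translation":[0,0.01,-0.02],"turn":[0,0,0],"hand":0.8}]'
python3 -m crank '[{"translation":[0,0,0.3],"turn":[0,0,0],"hand":0.8},{"translation":[0,0,1],"turn":[0,0,0],"hand":1},{"translation":[0,0,1],"turn":[0,0,0],"hand":1}]'|sed -n 2p
python3 -m crank '[{"translation":[-0.6,0.2,1],"turn":[0,0,0],"hand":1},{"translation":[-0.6,0.2,1],"turn":[0,0,0],"hand":1},{"translation":[-0.6,0.2,1],"turn":[0,0,0],"hand":1},{"translation":[-0.6,0.2,1],"turn":[0,0,0],"hand":1}]'
python3 s.py pics/w14.png
python3 - <<'E'
from h import *
# z-band tops within grain tray frame, wrist view
f=np.load("w.npz");c=robot.calibration("wrist");P=cloud(c,f["d"]);a=np.radians(5.6)
x=P[...,0]-.5573;y=P[...,1]+.1426;X=x*np.cos(a)+y*np.sin(a);Y=-x*np.sin(a)+y*np.cos(a)
for n,h,w,r in(("tin",(0,-.026),.0585,.045),("small",(.021,.038),.0605,.025),("vial",(-.026,.038),.0605,.02)):
    m=(abs(P[...,2]-w)<.006)&(np.hypot(X-h[0],Y-h[1])<r)
    print(n,np.median(P[m][:,2]),[np.round(v,4) for v in((X[m].min()+X[m].max())/2-h[0],(Y[m].min()+Y[m].max())/2-h[1],np.ptp(X[m]),np.ptp(Y[m]))])
    t=P[m];A=np.c_[t[:,:2],np.ones(len(t))];print(" tilt",np.linalg.lstsq(A,t[:,2],rcond=None)[0][:2].round(3))
E
```

```text
clock: 28.4
tcp_pos: [0.5596, -0.1686, 0.2191]
tool_rot: [0.0, 0.672, 0.741, 0.0]
wrist_force: [-0.6, 0.9, -0.4]
gripper_width: 0.896
gripper_force: 0.0
tcp_pos: [0.5604, -0.1689, 0.3062]
clock: 29.1
tcp_pos: [0.5114, -0.1525, 0.3803]
tool_rot: [0.002, 0.672, 0.741, 0.001]
wrist_force: [0.7, 0.2, -0.8]
gripper_width: 1.0
gripper_force: 0.0
[-0.35 -0.09  1.46 -0.    1.77 -0.45] [ 0.50435168 -0.07290144  0.36135146]
mat 0.006617765843669188
10442 [293. 166.] z0.0614 rect [array([ 559.8, -144.3]), array([ 72.5, 105.6]), np.float64(11.4)] all [array([ 557. , -142.7]), array([112.3, 159.7]), np.float64(5.9)] [123. 120. 110.]
1489 [168. 181.] z0.0694 rect [array([ 411.8, -164.8]), array([37.5, 38.4]), np.float64(38.8)] all [array([ 412.2, -163.8]), array([40.9, 39.9]), np.float64(4.4)] [34. 34. 34.]
4211 [207.5 342.5] z0.0871 rect [array([ 453.2, -395.7]), array([109.9,   4.1]), np.float64(0.3)] all [array([ 475.9, -395.6]), array([  5.7, 155.3]), np.float64(89.6)] [100.  56.  25.]
541 [320. 330.] z0.0208 rect [array([ 638.7, -395. ]), array([104.9,  15. ]), np.float64(8.4)] all [array([ 638.7, -395. ]), array([104.9,  15. ]), np.float64(8.4)] [24. 23. 23.]
tin 0.05753703872315957 [np.float64(-0.0003), np.float64(0.0003), np.float64(0.0578), np.float64(0.0579)]
 tilt [ 0.002 -0.006]
small 0.05954139133311909 [np.float64(-0.0021), np.float64(-0.0001), np.float64(0.0308), np.float64(0.0302)]
 tilt [ 0.007 -0.004]
vial 0.059512215283991726 [np.float64(-0.0029), np.float64(0.0003), np.float64(0.0195), np.float64(0.0202)]
 tilt [-0.011 -0.025]
```

View pics/w14.png

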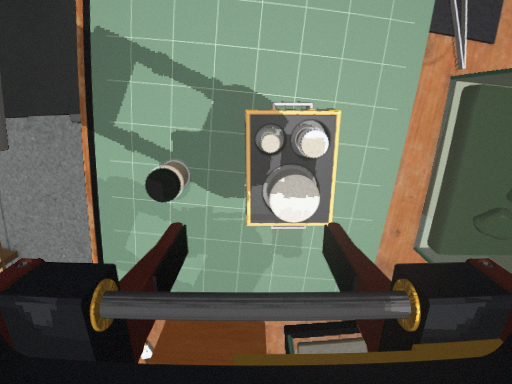

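The tin (293,192), small jar (311,140) and vial (270,140) are all level, within 3 mm of their hole centres, and at the right heights. The middle jar is still upright at (0.41, -0.165). Handing in.

```bash
python3 -c "
from cell import robot
print(robot.sign_off())"
```

```text
the job is handed in; nothing more can be done
None
```

Both kits are made up and handed in at about 29 s on the robot's clock: by the wrist-camera checks all five things are seated in their own cut-outs and the middle jar has not moved, though sign-off returned no verdict.

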